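# Start a safety test at the repair café

### The job

Get the appliance tester going: first switch on the power strip by pushing the white-dotted half of its red rocker all the way down, then push the yellow key on the grey test box fully in so that it stays in, and then press the green button fully down and keep it down with the fingers; the program finishes while still holding the green button. Do not push the blue key, keep to that order, and leave the screwdriver, the tin and the meter lying where they are: nothing is picked up.

Things in the scene. Friction and masses are not known exactly. Their poses are not given: they have to be found in the camera images.
- power_strip: Fixed aluminium power strip, 66 wide, 45 high, 374 long. Origin on the table, below the pivot of its red rocker. Its x axis runs along the strip from the rocker towards the three black sockets (strip spans x = -72 to 302 mm), y across, z up.
- rocker_on_pad (a point): Point on the top face of the 'on' half of the red rocker, at the white dot: the half nearer the sockets, 18 mm from the pivot. The rocker is a shallow V seen from the side, two flat halves each 28 long (along the strip's x) and 32 wide. Off, the 'on' half slopes up towards the sockets, its outer end 67 mm above the table; fully on it lies level, its face 56 mm above the table. The point tilts with the rocker. Nothing stands higher than 50 mm beside it.
- rocker (a joint): Rocker angle in rad: about 0 off, 0.4 fully on (stop). Pushing the dotted half down raises the value; it takes about 2 to 6 N and stays where it is left.
- test_box: Fixed grey test box, 160 (x) by 250 (y) by 70 high, flat dark top. Origin under its centre on the table, x away from the robot at yaw 0, z up. Three square black modules (46 mm, 6 high) lie in a row along y on the half of its top nearer the robot (x = -30 mm, y = -68, 0 and 68 mm); which of the yellow, blue and green one is where changes. A display and two test sockets, 7 mm high at most, are on the other half.
- yellow_key_top (a point): Centre of the top face of the square yellow key, 32 mm wide. The face is 90 mm above the table when out, 82 mm when fully in. Site z is up.
- yellow_key (a joint): Travel of the yellow key in m: about 0 out, 0.008 fully in (stop). Pushed straight down with about 3 N; it has no spring and stays in.
- green_button_top (a point): Centre of the top face of the round green button, 36 mm across. The face is 90 mm above the table when up, 82 mm when fully down. Site z is up.
- green_button (a joint): Travel of the green button in m: 0 up, 0.008 fully down (stop). Spring: about 1.5 N to start, 5 N at full travel; comes back up when let go.
- blue_key_top (a point): Centre of the top face of the square blue key, same size and height as the yellow one: not to be pushed.
- blue_key (a joint): Travel of the blue key in m: about 0 out, 0.008 in; same light friction as the yellow one, stays where it is left.
- screwdriver_mid (a point): Middle of a loose screwdriver with orange handle, 190 long, 26 thick, lying beside the strip, on the side away from the test box. Bystander.
- tin: Loose open steel tin, 84 across, 40 high, standing beyond the test box. Bystander. Origin under its centre.
- meter: Loose blue-green hand meter, 150 x 80 mm, 43 high at its knob, lying to the left of the test box. Bystander. Origin under its centre.
- green_button_base: Module that carries the green button: black square, 46 mm, 6 high. Origin under its centre, on the top of the test box.

How it is judged:
On the way, in this order (a step that is already met when the one before it is completed fails the run):
1. the rocker of the power strip is fully on (value of joint rocker above 0.34 rad), for 0.1 s.
2. the yellow key is fully in (value of joint rocker above 0.34 rad and value of joint yellow_key above 0.0065 m), for 0.1 s.
3. the green button is held fully down (all of step 2 and value of joint green_button above 0.0062 m), for 0.2 s.
At the end, for the whole second after the job is handed in: Rocker beyond 0.34 of 0.4 rad, yellow key in by more than 6.5 of 8 mm, green button held down by more than 6.2 of 8 mm by the fingers, blue key in by less than 3 mm, screwdriver, tin and meter within 25 mm of where they started (all of step 3 and contact force between the fingers and green_button_base above 1 N and value of joint blue_key below 0.003 m and distance of each of screwdriver_mid, tin, meter from where it was at the start of the episode below 0.025 m); the arm keeps its last pose, push and grip.
It fails at once if the yellow key is pushed before the strip is switched on (value of joint yellow_key above 0.003 m and value of joint rocker below 0.3 rad).
It fails at once if the green button is pressed before the strip is on and the yellow key is in (value of joint green_button above 0.002 m and (value of joint rocker below 0.3 rad or value of joint yellow_key below 0.006 m)).
It fails at once if the blue key is pushed (value of joint blue_key above 0.003 m).
It fails at once if the screwdriver, the tin or the meter is lifted or shoved away (distance of any of screwdriver_mid, tin, meter from where it was at the start of the episode above 0.025 m).
It also fails if it takes over 48 s, if anything falls off the work surface, if the arm or the gripper's body presses on something with over 40 N, if the wrist force passes 120 N, or if a joint passes its speed limit or range.

### The arm

A 7-joint arm with a two-finger parallel gripper is mounted at the origin on the work surface. World frame = base frame: x ahead of the robot, y to its left, z up, the work surface at z = 0. Lengths are in m, angles in rad, forces in N, time in s.
With the tool pointing down it reaches from about 0.4 to 0.85 m from the base axis. Payload 4.5 kg.
Tool frame: the origin (TCP) lies on the mounting face of the last link; the fingertips stand 173 mm ahead of it and the grasp point (between the pads) lies 155 mm ahead of it; z points along the fingers, y is the direction in which the jaws open and shut (so a half turn about z gives the same grasp; the last joint's range is limited). The gripper opens to 85 mm and grips with 20 to 120 N. Pads are 22 mm wide; open, the fingers measure 114 mm over their backs; the gripper's body (76 mm by 85 mm) begins 54 mm behind the grasp point. The pads swing forward as they close: fully open they stand 13 mm farther back than shut.
Start: joints at [1.374, 0.689, -0.195, 1.565, 0.157, 0.902, -0.215], TCP at [0.143, -0.608, 0.405] pointing down, gripper open.
Joint ranges: [-3.01, 3.01], [-0.46, 2.08], [-1.47, 1.51], [0.13, 2.56], [-1, 4.14], [0.04, 2.09], [-2.66, 2.66]. Speed limits (rad/s): [2.57, 2.57, 3.14, 3.14, 3.14, 3.14, 3.14].

### API

Orientations are given as a unit quaternion [x, y, z, w].
In Python, from bench import manip, viewer, workorder gives the robot as it stands.
- The arm moves only by the shell command python3 -m jog 'ROWS'. ROWS is JSON, a list of rows, each a list of 5 numbers: the opening in per cent of the stroke, from 0 (shut) to 100 (fully open), then the shift along the world's x, y, z in cm, then the turn about the world's z in degrees. A call has exactly 10 rows; each row shifts and turns the commanded pose from where the row before left it; what a row does not reach is not made up. A row lasts 1/12 s, in which the tool goes at most 41.7 mm and 7.16 degrees, less where a joint would pass 70% of its speed; a pose out of reach is approached as far as the arm can. A call is refused whole if a number of a shift passes 4.17 or a number of a turn 7.16, either way. A call with a gripper value outside its range is refused whole. The fingers move at their own pace and stop on an object; the grip force is fixed at half the most. Time passes only in rows, so rows that do not move let the fingers close, or fill a call up. It gives the time, the measured TCP pose, the force and the opening at its end, in the units of the state.
- manip.get_obs(): the state, without advancing time (a new reading comes with each control period).
- viewer.camera(name): name is "scene" or "top"; returns the picture (384x512x3 uint8, red, green, blue); there is no depth.
- viewer.camera_info(name): a dict with "mtx" (3x3 intrinsics, pixels), "k1" (the pictures are not rectified: a ray, as slopes to the right and down, at radius r is drawn at 1 + k1 r^2 times it, then the intrinsics apply), "extrinsics" (4x4, takes a point from camera to world coordinates). Camera axes: x right, y down, z forward; pixel columns grow to the right and rows downward; lengths in m; the calibration is good to about 2 mm. A picture is of the moment at which its call begins. camera_info takes no time and is no camera call.
- workorder.finish_job(): hands the job in, once; it reports no verdict.
Trained networks look in the newest picture that a camera, given by its name, has taken for a name from the list of things; names that differ only in an ending like _2 or _b are one class to them, and where a whole thing is asked for, a point or a joint stands for the part that bears it (a point fixed in the world has none). Each returns a list of dicts, best first, with "conf" (0 to 1); they miss things now and then, are a little off and sometimes report something else, mostly with a low value. They report only what shows in the picture. A call takes as long as a camera call.
- viewer.cut_out(camera, query): "pixels" (384x512 bool, what is visible of it) and "uv" ([column, row] in pixels, amid what is visible of it).
- viewer.spot_point(camera, query): "uv" ([column, row] in pixels: a listed point, or the origin of a listed thing).
The state is a dict: "time_s": time; "joints": joint angles; "joint_velocities": joint speeds; "tau": joint torques, N m; "ee_pos": TCP position; "tcp_rot": TCP orientation; "contact_force": force on the tool from outside, world axes, zero at the start; "wrist_torque": the same for the moment, N m; "finger_gap": opening from 0.0 (shut) to 1.0 (fully open).
Only numpy, scipy, OpenCV 4.12 (cv2) and the standard library are available. Lean on these libraries where they do the work, as an engineer would, in place of code of your own. Each camera call takes 0.05 s, during which the arm holds its last target.

## Working session

There is one attempt and no reset: what is moved stays moved. The work goes in short steps, Python scripts to look and compute and a shell command to move; the robot and the scene stay as the last step left them, time stands still between calls to the robot, and variables do not carry over. Pictures are saved under pics/ and viewed, and the job is handed in when it is done.

```bash
mkdir -p pics; ls; cat > h.py <<'E'
import numpy as np, cv2
from bench import manip, viewer, workorder
def ray(cam,uv):
    i=viewer.camera_info(cam);K=np.array(i["mtx"]);E=np.array(i["extrinsics"])
    p=cv2.undistortPoints(np.array([[uv]],float),K,np.array([i["k1"],0,0,0.,0]))[0,0]
    d=E[:3,:3]@np.array([p[0],p[1],1]); return E[:3,3],d
def atz(cam,uv,z):
    o,d=ray(cam,uv); return o+d*(z-o[2])/d[2]
def proj(cam,P):
    i=viewer.camera_info(cam);K=np.array(i["mtx"]);E=np.linalg.inv(np.array(i["extrinsics"]))
    q=cv2.projectPoints(np.array([P],float),cv2.Rodrigues(E[:3,:3])[0],E[:3,3],K,np.array([i["k1"],0,0,0.,0]))[0]
    return q[0,0]
E
python3 - <<'E'
from h import *
for c in("top","scene"):
    im=viewer.camera(c); cv2.imwrite(f"pics/{c}0.png",im[:,:,::-1])
    i=viewer.camera_info(c); print(c,i["k1"],np.round(i["extrinsics"],3).tolist())
    for q,z in(("rocker_on_pad",.0625),("yellow_key_top",.09),("green_button_top",.09),("blue_key_top",.09),("power_strip",0),("test_box",0),("screwdriver_mid",.013),("tin",0),("meter",0)):
        for r in viewer.spot_point(c,q)[:2]: print(q,np.round(r["uv"],1),round(r["conf"],2),np.round(atz(c,r["uv"],z),4))
o=manip.get_obs();print({k:np.round(v,3).tolist() for k,v in o.items()})
E
```

```text
pics
top 0.026520540138538738 [[0.028, -0.989, 0.148, 0.449], [-0.999, -0.031, -0.02, 0.007], [0.024, -0.147, -0.989, 1.283], [0.0, 0.0, 0.0, 1.0]]
rocker_on_pad [325.7 252.6] 0.8 [ 0.4836 -0.2147  0.0625]
yellow_key_top [123.5 203.8] 0.67 [0.5923 0.312  0.09  ]
yellow_key_top [166.  205.3] 0.63 [0.5918 0.2034 0.09  ]
green_button_top [191.1 208.3] 0.56 [0.586  0.1387 0.09  ]
blue_key_top [217.4 214. ] 0.48 [0.5734 0.0705 0.09  ]
blue_key_top [192.3 141.9] 0.27 [0.7618 0.1439 0.09  ]
power_strip [319.6 256.4] 0.94 [ 0.4745 -0.2093  0.    ]
test_box [328.2 249.3] 0.23 [ 0.4946 -0.2329  0.    ]
screwdriver_mid [371.6 255.2] 0.94 [ 0.4818 -0.3489  0.013 ]
tin [192.7 139.8] 0.59 [0.7915 0.1533 0.    ]
meter [123.3 204.2] 0.96 [0.602  0.3354 0.    ]
scene -0.07662710360647537 [[-0.007, 0.858, -0.513, 1.23], [1.0, 0.005, -0.005, -0.003], [-0.001, -0.513, -0.858, 1.109], [0.0, 0.0, 0.0, 1.0]]
rocker_on_pad [190.9 163.1] 0.67 [ 0.5009 -0.2196  0.0625]
yellow_key_top [324.4 184.5] 0.64 [0.5958 0.1934 0.09  ]
yellow_key_top [311.6 256.4] 0.2 [0.8252 0.1408 0.09  ]
green_button_top [150.4 170.7] 0.54 [ 0.5489 -0.3365  0.09  ]
green_button_top [305.7 181.2] 0.52 [0.5845 0.1379 0.09  ]
blue_key_top [281.9 179.7] 0.43 [0.5796 0.0664 0.09  ]
power_strip [195.4 166.5] 0.76 [ 0.4712 -0.216   0.    ]
test_box [301.9 203.3] 0.88 [0.6103 0.1337 0.    ]
test_box [305.2 183.4] 0.62 [0.5359 0.1483 0.    ]
screwdriver_mid [150.6 169.9] 0.71 [ 0.4942 -0.3614  0.013 ]
tin [310.8 254. ] 0.93 [0.7818 0.1516 0.    ]
meter [365.4 199.9] 0.73 [0.5969 0.338  0.    ]
{'time_s': 1.0, 'joints': [1.374, 0.689, -0.195, 1.565, 0.157, 0.902, -0.215], 'joint_velocities': [-0.0, 0.0, -0.001, 0.002, 0.001, 0.0, 0.0], 'tau': [-0.001, -53.955, -1.267, -15.888, 0.01, 0.001, -0.0], 'ee_pos': [0.143, -0.608, 0.405], 'tcp_rot': [0.993, 0.115, 0.0, 0.0], 'contact_force': [0.406, 0.099, -1.088], 'wrist_torque': [0.004, 0.02, -0.008], 'finger_gap': 1.001}
```

View pics/top0.png

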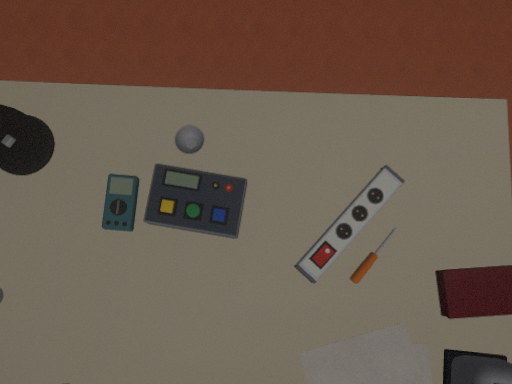

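View pics/scene0.png

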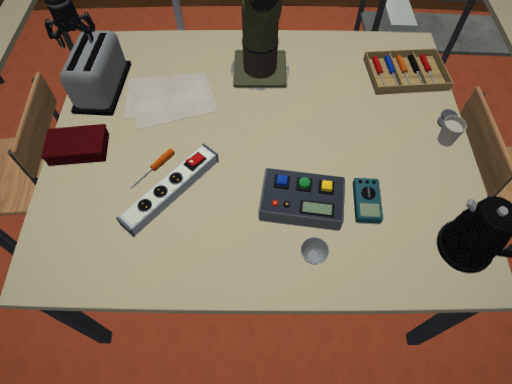

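The top picture shows the rocker at (323,254) with its dot near (327,251). The yellow key is at (167,206), green at (193,211) and blue at (219,215). I'll refine these by colour segmentation in both views.

```bash
python3 - <<'E'
from h import *
def blob(im,near,lo,hi):
    hsv=cv2.cvtColor(im,cv2.COLOR_RGB2HSV); m=cv2.inRange(hsv,lo,hi)
    n,l,s,c=cv2.connectedComponentsWithStats(m)
    k=[j for j in range(1,n) if s[j,4]>=20 and np.hypot(*(c[j]-near))<12]
    return [(c[j],s[j,4]) for j in k]
B={"y":((20,150,120),(35,255,255)),"g":((50,120,50),(85,255,255)),"b":((105,120,50),(130,255,255)),"r":((0,150,100),(10,255,255))}
N={"top":dict(y=(167,206),g=(193,211),b=(219,215),r=(323,254)),"scene":dict(y=(327,185),g=(305,183),b=(282,181),r=(195,160))}
for c in N:
    im=cv2.imread(f"pics/{c}0.png")[:,:,::-1].copy()
    for k in N[c]:
        for p,a in blob(im,N[c][k],*B[k]): print(c,k,p.round(1),a,atz(c,p,.09 if k!="r" else .058).round(4))
    x,y=map(int,N[c]["r"]); a=cv2.resize(im[y-25:y+25,x-30:x+30],None,fx=10,fy=10,interpolation=cv2.INTER_CUBIC)
    cv2.imwrite(f"pics/r_{c}.png",a[:,:,::-1])
    m=viewer.cut_out(c,"power_strip")[0]["pixels"]
    r=cv2.minAreaRect(np.argwhere(m)[:,::-1].astype(np.float32)); bp=cv2.boxPoints(r); print(bp.round(1).tolist(), [atz(c,p,.04).round(3)[:2].tolist() for p in bp])
E
```

```text
top y [166.5 206. ] 121 [0.59   0.2019 0.09  ]
top g [192.5 210.2] 143 [0.5813 0.135  0.09  ]
top b [218.6 214.6] 162 [0.572  0.0674 0.09  ]
top r [322.3 255.5] 192 [ 0.4761 -0.2066  0.058 ]
[[292.20001220703125, 266.70001220703125], [385.20001220703125, 163.5], [405.3999938964844, 181.8000030517578], [312.3999938964844, 284.8999938964844]] [[0.445, -0.13], [0.732, -0.381], [0.683, -0.436], [0.399, -0.184]]
scene y [326.4 184.6] 90 [0.5963 0.1995 0.09  ]
scene g [303.9 182.4] 121 [0.5889 0.1322 0.09  ]
scene b [281.6 180.1] 125 [0.581  0.0655 0.09  ]
scene r [195.2 158.7] 107 [ 0.4807 -0.2082  0.058 ]
[[114.80000305175781, 218.89999389648438], [206.0, 140.3000030517578], [222.89999389648438, 159.89999389648438], [131.6999969482422, 238.5]] [[0.69, -0.437], [0.391, -0.182], [0.472, -0.121], [0.754, -0.374]]
```

```bash
python3 -c "
import cv2,numpy as np
a=[cv2.resize(cv2.imread(f'pics/r_{c}.png'),(400,333)) for c in('top','scene')]
cv2.imwrite('pics/r2.png',np.hstack(a))"
```

```text
(no output)
```

View pics/r2.png

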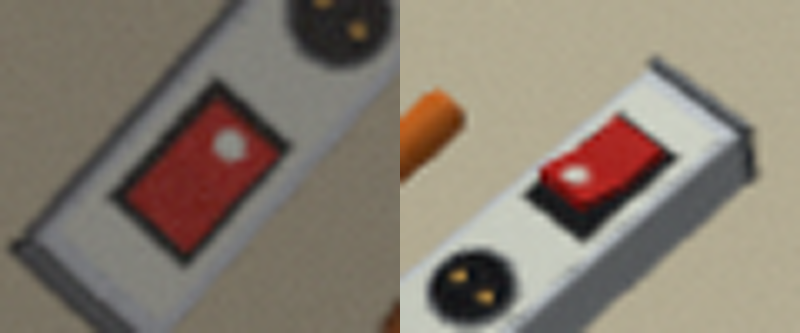

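```bash
python3 - <<'E'
from h import *
print(atz("top",(327.5,250.75),.0633),atz("scene",(191.2,161.2),.0633))
t=np.array([-.0,0])
# box yaw & strip edges
for c,a,b in(("top",(345,231),(375.5,196)),("scene",(144,205),(176,178))):
    p,q=atz(c,a,.045),atz(c,b,.045); d=q-p; print(p,q,np.degrees(np.arctan2(d[1],d[0])))
print(manip.get_obs()["time_s"])
E
```

```text
[ 0.48854425 -0.21925195  0.0633    ] [ 0.49411087 -0.21911883  0.0633    ]
[ 0.54294739 -0.26935304  0.045     ] [ 0.64016002 -0.35223409  0.045     ] -40.4500747978555
[ 0.64451287 -0.35280265  0.045     ] [ 0.54626678 -0.26526977  0.045     ] 138.30038669572698
1.1
```

```bash
python3 -m jog '[[0,0,0,4,0],[0,2.7,2.9,0,-5.4],[0,2.7,2.9,0,-5.4],[0,2.7,2.9,0,-5.4],[0,2.7,2.9,0,-5.4],[0,2.7,2.9,0,-5.4],[0,2.7,2.9,0,-5.4],[0,2.7,2.9,0,-5.4],[0,2.7,2.9,0,-5.4],[0,2.7,2.9,0,-5.4]]'
```

```text
time_s: 1.93
ee_pos: [0.3871, -0.3459, 0.445]
tcp_rot: [0.952, -0.306, 0.0, 0.0]
contact_force: [0.3, -0.1, -0.7]
finger_gap: 0.002
```

```bash
python3 -m jog '[[0,2.1,2.4,0,-5],[0,2.1,2.4,0,0],[0,2.1,2.4,-2,0],[0,2.1,2.4,-2,0],[0,2.3,2.8,-2,0],[0,0,0,-4,0],[0,0,0,-4,0],[0,0,0,-3,0],[0,0,0,0,0],[0,0,0,0,0]]'
python3 - <<'E'
from h import *
print({k:np.round(v,4).tolist() for k,v in manip.get_obs().items() if k in("ee_pos","tcp_rot","contact_force")})
for c in("top","scene"):
    im=viewer.camera(c); 
    x,y=(323,254) if c=="top" else (195,160)
    a=cv2.resize(im[y-55:y+40,x-50:x+50],(400,380),interpolation=cv2.INTER_CUBIC); cv2.imwrite(f"pics/a_{c}.png",a[:,:,::-1])
    o=manip.get_obs()["ee_pos"]; print(c,proj(c,np.array(o)-[0,0,.173]),proj(c,[o[0],o[1],.063]))
a=[cv2.imread(f'pics/a_{c}.png') for c in('top','scene')]; cv2.imwrite('pics/a1.png',np.hstack(a))
E
```

```text
time_s: 2.77
ee_pos: [0.4927, -0.2233, 0.274]
tcp_rot: [0.939, -0.345, -0.001, 0.0]
contact_force: [-0.1, 0.3, 0.7]
finger_gap: 0.002
{'ee_pos': [0.4927, -0.2233, 0.274], 'tcp_rot': [0.9386, -0.3451, -0.0015, 0.0], 'contact_force': [-0.0767, 0.2851, 0.6792]}
top [332.16882266 248.45893609] [329.22012812 248.93608173]
scene [187.81403371 153.62265573] [189.68799221 161.15060733]
```

View pics/a1.png

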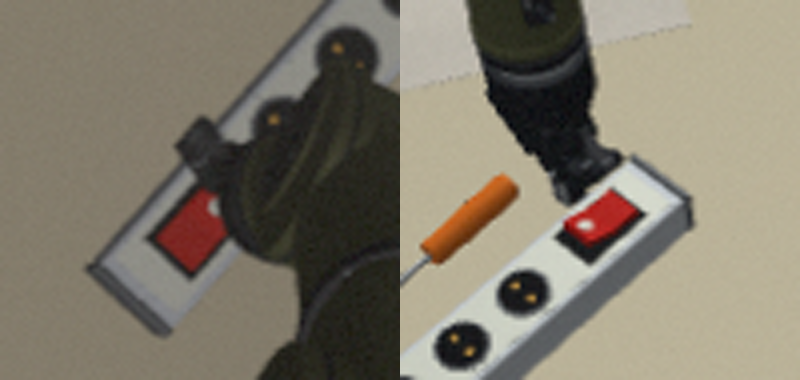

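The scene view shows the tip at about (187.5,154), which matches the projection. Below it is the spot just outside the dot, so I'm pressing there.

```bash
python3 -m jog '[[0,0,0,-1.5,0],[0,0,0,-0.8,0],[0,0,0,-0.8,0],[0,0,0,-0.5,0],[0,0,0,-0.5,0],[0,0,0,-0.4,0],[0,0,0,-0.2,0],[0,0,0,0,0],[0,0,0,0,0],[0,0,0,0,0]]'
```

```text
time_s: 3.7
ee_pos: [0.4941, -0.2243, 0.2294]
tcp_rot: [0.938, -0.345, 0.002, 0.0]
contact_force: [1.1, -2.2, 12.6]
finger_gap: 0.0
```

```bash
python3 -m jog '[[0,0,0,-0.2,0],[0,0,0,-0.2,0],[0,0,0,0,0],[0,0,0,0,0],[0,0,0,0,0],[0,0,0,0.6,0],[0,0,0,4,0],[0,0,0,4,0],[0,0,4,4,0],[0,0,4,0,0]]'
python3 - <<'E'
from h import *
for c in("top","scene"):
    im=viewer.camera(c); 
    x,y=(323,254) if c=="top" else (195,160)
    a=cv2.resize(im[y-35:y+35,x-40:x+40],(400,350),interpolation=cv2.INTER_CUBIC); cv2.imwrite(f"pics/b_{c}.png",a[:,:,::-1])
a=[cv2.imread(f'pics/b_{c}.png') for c in('top','scene')]; cv2.imwrite('pics/b1.png',np.hstack(a))
E
```

```text
time_s: 4.53
ee_pos: [0.4938, -0.1575, 0.3442]
tcp_rot: [0.937, -0.349, 0.005, 0.001]
contact_force: [1.8, 0.3, -0.3]
finger_gap: 0.0
```

View pics/b1.png

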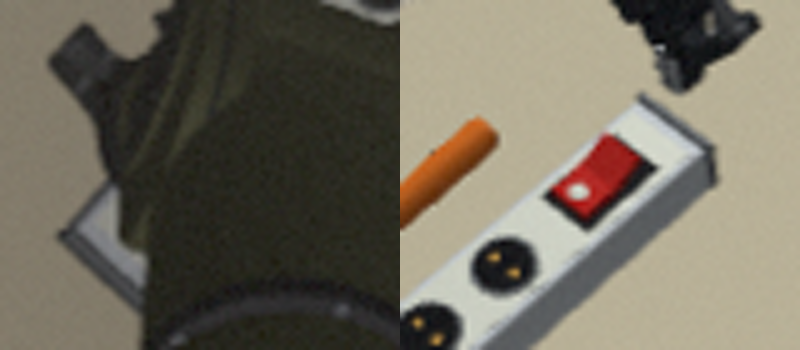

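The dotted half now lies level and the other half stands up, so the rocker is on. I'm moving to the yellow key.

```bash
python3 -m jog '[[0,1.1,3.8,0,3.8],[0,1.1,3.8,0,3.8],[0,1.1,3.8,0,3.8],[0,1.1,3.8,0,3.8],[0,1.1,3.8,0,3.8],[0,1.1,3.8,0,3.8],[0,1.1,3.8,0,3.8],[0,1.1,3.8,0,3.8],[0,1.1,3.8,0,3.8],[0,0,0,0,0]]'
python3 - <<'E'
from h import *
print({k:np.round(v,4).tolist() for k,v in manip.get_obs().items() if k in("ee_pos","tcp_rot","contact_force","time_s")})
E
```

```text
time_s: 5.47
ee_pos: [0.5914, 0.1989, 0.3383]
tcp_rot: [0.999, -0.046, -0.0, -0.005]
contact_force: [0.6, 1.6, 0.6]
finger_gap: 0.002
{'time_s': 5.4667, 'ee_pos': [0.5914, 0.1989, 0.3383], 'tcp_rot': [0.9989, -0.0463, -0.0005, -0.0046], 'contact_force': [0.611, 1.5713, 0.5551]}
```

```bash
python3 -m jog '[[0,0.1,0.2,-2,0],[0,0,0,-2,0],[0,0,0,-1,0],[0,0,0,-0.5,0],[0,0,0,0,0],[0,0,0,0,0],[0,0,0,0,0],[0,0,0,0,0],[0,0,0,0,0],[0,0,0,0,0]]'
python3 - <<'E'
from h import *
o=manip.get_obs()["ee_pos"]; print(np.round(o,4))
for c in("top","scene"):
    im=viewer.camera(c); 
    x,y=(167,200) if c=="top" else (320,180)
    a=cv2.resize(im[y-45:y+40,x-50:x+50],(400,340),interpolation=cv2.INTER_CUBIC); cv2.imwrite(f"pics/c_{c}.png",a[:,:,::-1])
    print(c,proj(c,np.array(o)-[0,0,.173]),proj(c,[o[0],o[1],.09]))
a=[cv2.imread(f'pics/c_{c}.png') for c in('top','scene')]; cv2.imwrite('pics/c1.png',np.hstack(a))
E
```

```text
time_s: 6.3
ee_pos: [0.5931, 0.1901, 0.2848]
tcp_rot: [0.999, -0.054, 0.0, -0.0]
contact_force: [-0.7, -1.0, 0.2]
finger_gap: 0.001
[0.5931 0.1901 0.2848]
top [169.96271871 203.87742817] [171.23537899 204.94771583]
scene [324.23690902 179.83473111] [323.20528447 183.74197559]
```

View pics/c1.png

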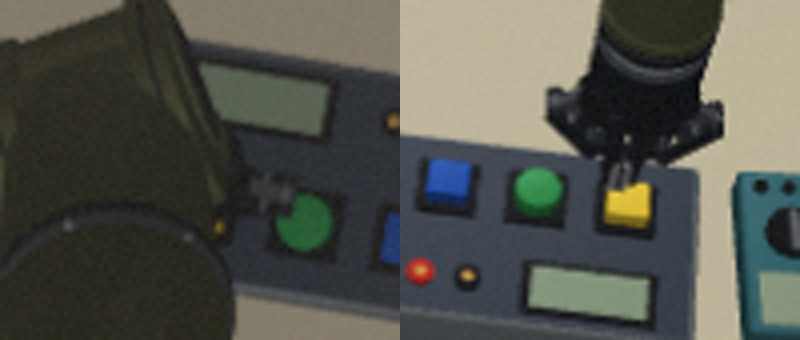

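The tip is about 1 cm short of the yellow key's centre in y. I'll correct that and press.

```bash
python3 -m jog '[[0,0,1.1,0,0],[0,0,0,0,0],[0,0,0,0,0],[0,0,0,-1,0],[0,0,0,-0.7,0],[0,0,0,-0.5,0],[0,0,0,-0.5,0],[0,0,0,-0.5,0],[0,0,0,0,0],[0,0,0,0,0]]'
```

```text
time_s: 7.23
ee_pos: [0.5926, 0.2006, 0.255]
tcp_rot: [0.999, -0.054, -0.0, 0.0]
contact_force: [-8.6, -3.6, 25.0]
finger_gap: -0.003
```

```bash
python3 -m jog '[[0,0,0,-0.1,0],[0,0,0,0,0],[0,0,0,2,0],[0,0,0,2,0],[0,0,0,1,0],[0,-0.4,-3.4,0,0],[0,-0.4,-3.3,0,0],[0,0,0,0,0],[0,0,0,0,0],[0,0,0,0,0]]'
python3 - <<'E'
from h import *
o=manip.get_obs()["ee_pos"]; print(np.round(o,4),manip.get_obs()["contact_force"])
for c in("top","scene"):
    im=viewer.camera(c); 
    x,y=(180,200) if c=="top" else (310,180)
    a=cv2.resize(im[y-45:y+40,x-50:x+50],(400,340),interpolation=cv2.INTER_CUBIC); cv2.imwrite(f"pics/d_{c}.png",a[:,:,::-1])
    print(c,proj(c,np.array(o)-[0,0,.173]),proj(c,[o[0],o[1],.09]))
a=[cv2.imread(f'pics/d_{c}.png') for c in('top','scene')]; cv2.imwrite('pics/d1.png',np.hstack(a))
E
```

```text
time_s: 8.07
ee_pos: [0.585, 0.1341, 0.3007]
tcp_rot: [0.999, -0.054, -0.0, -0.0]
contact_force: [-0.6, -0.1, 0.6]
finger_gap: 0.002
[0.585  0.1341 0.3007] [-0.5794621  -0.05113704  0.63983964]
top [191.3387779  206.98377888] [192.87375631 208.73901914]
scene [305.73127775 174.46729437] [304.44469905 181.35531549]
```

View pics/d1.png

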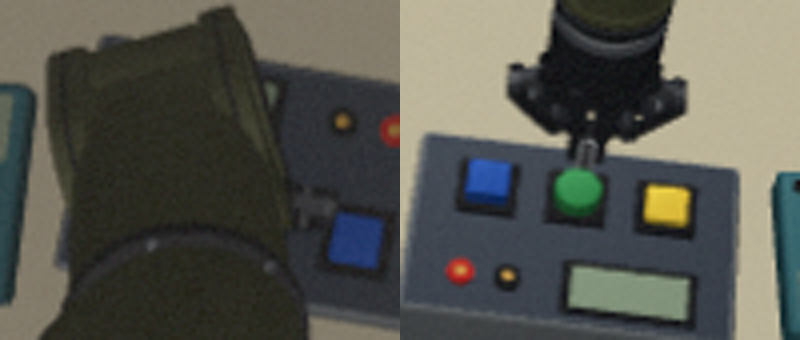

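The yellow key's visible side is clearly shorter than the blue one's, so it is in. The tip is over the green button at scene (304,174), so I'm pressing that now.

```bash
python3 -m jog '[[0,0,0,-2,0],[0,0,0,-0.8,0],[0,0,0,-0.6,0],[0,0,0,-0.5,0],[0,0,0,-0.5,0],[0,0,0,-0.4,0],[0,0,0,-0.1,0],[0,0,0,0,0],[0,0,0,0,0],[0,0,0,0,0]]'
python3 - <<'E'
from h import *
o=manip.get_obs();print(np.round(o["ee_pos"],4),o["contact_force"])
im=viewer.camera("scene"); cv2.imwrite("pics/e.png",cv2.resize(im[110:225,245:385],(700,575),interpolation=cv2.INTER_CUBIC)[:,:,::-1])
E
```

```text
time_s: 9.0
ee_pos: [0.5845, 0.1346, 0.2552]
tcp_rot: [0.999, -0.054, -0.0, -0.0]
contact_force: [-7.2, 0.3, 24.1]
finger_gap: -0.003
[0.5845 0.1346 0.2552] [-7.18116442  0.31011863 24.08144345]
```

View pics/e.png

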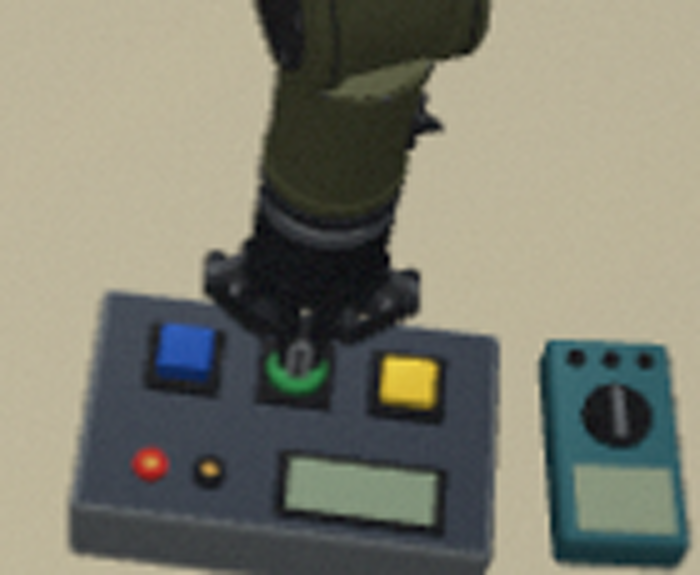

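The scene view shows the fingers on the green button at crop (300,365), with yellow low and blue still standing out. The tip is at 82 mm with 24 N, far more than the 5 N spring, so the button is on its stop.

```bash
python3 - <<'E'
from h import *
print(workorder.finish_job())
E
```

```text
the job is handed in; nothing more can be done
None
```

I switched the rocker on, pushed the yellow key in, then pressed the green button, and handed the job in at about 9 s with the fingers still holding the button. No verdict was reported.

- **Rocker:** I pressed it until the tip was at about 56 mm with 12.6 N, then 4 mm further in command. The picture afterwards shows the dotted half level.
- **Yellow key:** the tip reached 82 mm with 25 N, which is its full-in height. Its side looks shorter than the blue key's in the picture.
- **Green button:** the tip is at 82 mm with about 24 N, well above the 5 N spring, so it is on its stop.
- **Blue key:** it still stands out in the last picture.
- **Tin, meter and screwdriver:** I moved well clear of all three, but did not re-measure their positions at the end.

**Disagreements:** the two cameras differed by 5 to 9 mm in x for the rocker dot and the keys, so I used the average. The yellow approach also came out about 1 cm short in y, which I corrected before pressing.

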